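Fit the hot-air nozzle and set the heat dial

TASK

Get the hot-air tool ready for a small chip: slide the narrow-tipped nozzle over the handpiece's upright barrel until it sits fully home on the shoulder, and let go of it. Then turn the dial on top of the control unit so that its white pointer lines up with the little steel flag on the dial's rim. Do not shift the flag, and leave the other nozzle, the meter, the jar and the tray where they are.

Things in the scene. Friction and masses are not known exactly. Their poses are not given: they have to be found in the camera images.
- nozzle: the narrow-tipped hot-air nozzle: plain steel, loose, 80 mm tall, standing upright on the bench with its narrow end up. Collar 42 mm outside diameter (34 mm bore, open below) from 0 to 47 mm height, cone to 60 mm, then a tip tube of 18 mm outside diameter up to 80 mm. 60 to 130 g. Origin at the centre of its underside, z up along its axis
- wide_nozzle: the other nozzle, not wanted: plain steel, loose, 64 mm tall, the same 42 mm collar but a wide mouth of 35 mm outside diameter on top. Origin at the centre of its underside, z up
- seat (a point): centre of the shoulder on which the nozzle's underside must rest: the flat top (52 mm diameter) of the black handpiece, which stands upright and fixed in a dark steel holder (foot 92 mm in diameter), shoulder 110 mm above the bench. The steel barrel, 31 mm in diameter, rises 38 mm above this point, its rim chamfered 3 mm. z up along the barrel
- barrel_top (a point): centre of the barrel's top end, 38 mm above the shoulder, 148 mm above the bench
- dial_grip (a point): point on the dial's axis at the height to grip. The dial is a grey knob on top of the fixed black control unit (170 x 170 mm, 75 mm tall): a round skirt 70 mm in diameter with an upright grip bar 60 mm long, 16 mm thick, its top 15 mm above and its foot 21 mm below this point. Site x runs along the bar towards the white pointer, z up
- pointer (a point): tip of the dial's white pointer, 53 mm from the dial's axis, 25 mm below dial_grip. The pointer lies at one end of the grip bar and a white line on top of the bar leads to it
- mark (a point): the place where the pointer's tip must come, at the inner tip of the steel flag, 53 mm from the dial's axis. The flag itself, a bright steel tab 18 x 12 mm and 7 mm high, stands on the rim of the dark steel dial plate (white scale lines), 61 to 79 mm from the axis; a thin steel needle runs from it in towards the axis
- dial (a joint): angle of the dial in rad, growing clockwise seen from above; 0 = pointer along the control unit's own x axis (away from the robot when the unit's yaw is 0); range -2.62 to 2.62; stays where it is left; friction 0.05 N m
- flag (a joint): angle of the flag on the same scale and in the same sense as the dial: the dial is set when both joints read the same
- station: the control unit, fixed to the bench; origin at the centre of its underside on the dial's axis; x away from the robot at yaw 0
- meter: orange multimeter lying on the bench, 85 x 175 x 46 mm, origin at the centre of its underside; a bystander
- flux_jar: small closed jar, 52 mm diameter, 50 mm tall, origin at the centre of its underside; a bystander
- phone_tray: white tray 120 x 190 x 25 mm with a phone in it, origin at the centre of its underside; a bystander
Not all that is in view belongs to the job. Leave any blue or brown look-alike of the nozzle alone.

How it is judged:
By the outcome, as a careful person would: the job done as asked, in the order asked, and still so for the second after the job is handed in, with the robot touching nothing.
It also fails if it takes over 67 s, if anything falls off the work surface, if the arm or the gripper's body presses on something with over 40 N, if the wrist force passes 120 N, or if a joint passes its speed limit or range.

ROBOT

A 7-joint arm with a two-finger parallel gripper is mounted at the origin on the work surface. World frame = base frame: x ahead of the robot, y to its left, z up, the work surface at z = 0. Lengths are in m, angles in rad, forces in N, time in s.
With the tool pointing down it reaches from about 0.425 to 0.875 m from the base axis. Payload 4.7 kg.
Tool frame: the origin (TCP) lies between the finger pads; the fingertips stand 11 mm ahead of it and the grasp point (between the pads) lies 8 mm behind it; z points along the fingers, y is the line along which they close (so a half turn about z gives the same grasp; the last joint's range is limited). The gripper opens to 87 mm and grips with 3 to 60 N. Pads are 19 mm wide; open, the fingers measure 117 mm over their backs; the gripper's body (75 mm by 190 mm) begins 51 mm behind the grasp point.
Start: joints at [-1.262, 0.321, -0.07, 1.45, 0.023, 1.371, -0.057], TCP at [0.189, 0.622, 0.234] pointing down, gripper open.
Joint ranges: [-2.86, 2.86], [-0.3, 2.09], [-1.38, 1.24], [0.06, 2.45], [-1.56, 4.7], [0.09, 2.05], [-2.69, 2.69]. Speed limits (rad/s): [2.57, 2.57, 3.14, 3.14, 3.14, 3.14, 3.14].

INTERFACE

Orientations are given as a rotation vector (axis times angle).
In Python, from bench import ctrl gives the robot as it stands. The module is installed in compiled form; this text tells all that it offers.
- The arm moves only by the shell command python3 -m inch 'ROWS' [FORCE]. ROWS is JSON, a list of rows, each an object with "slide": the shift along the tool's x, y, z scaled (see below), a list of three; "angular": the turn, a rotation vector about the tool's x, y, z scaled (see below), a list of three; "claw": the opening, from -1 (shut) to 1 (fully open). In form: [{"slide": [tx, ty, tz], "angular": [rx, ry, rz], "claw": claw}, ...]. A call has 1 to 10 rows; each row is the pose to reach, as a shift and turn from the pose commanded when the call began, along the tool's axes at that moment; what a row does not reach only later rows make up. The controller multiplies each number of a shift by 0.25 m and each number of a turn by 30 degrees. A row lasts 1/10 s, in which the tool goes at most 50 mm and 8.59 degrees, less where a joint would pass 70% of its speed; a pose out of reach is approached as far as the arm can. A call with a number of a shift or a turn outside -1 to 1 is refused whole. A call with a gripper value outside its range is refused whole. The fingers move at their own pace and stop on an object; FORCE is the grip in N (left out, the last holds). Time passes only in rows, so rows that repeat a pose let the fingers close. It gives the time, the measured TCP pose, the force, the opening and the grip force at its end, in the units of the state.
- ctrl.get_state(): the state, without advancing time (a new reading comes with each control period).
- ctrl.get_image(name): name is "side" or "top" or "wrist"; returns a dict with "color" (480x640x3 uint8, red, green, blue), "depth" (480x640 float32, m along the optical axis (not along the pixel's ray), 0 where there is no reading), "camera_matrix" (3x3 intrinsics, pixels), "extrinsics" (4x4, takes a point from camera to world coordinates); the wrist camera has in their place "tool_from_camera" (4x4, takes a point from camera to tool coordinates, whose origin is the TCP and whose axes are the flange's). Camera axes: x right, y up, looking along -z (the intrinsics and any distortion apply to the point x, -y, -z); pixel columns grow to the right and rows downward; lengths in m; the calibration is good to about 2 mm. A picture is of the moment at which its call begins: read the wrist's pose just before it.
- ctrl.close_job(): hands the job in; it is judged then, once.
Trained networks look in the newest picture that a camera, given by its name, has taken for a name from the list of things; names that differ only in an ending like _2 or _b are one class to them, and where a whole thing is asked for, a point or a joint stands for the part that bears it (a point fixed in the world has none). Each returns a list of dicts, best first, with "confidence" (0 to 1); they miss things now and then, are a little off and sometimes report something else, mostly with a low value. They report only what shows in the picture. A call takes as long as a camera call. They do not tell look-alikes from the thing itself.
- ctrl.find_in(query, camera): "bbox" ([centre column, centre row, width, height] in pixels, round what is visible of it).
- ctrl.outline_of(query, camera): "mask" (480x640 bool, what is visible of it) and "bbox" ([centre column, centre row, width, height] in pixels, round what is visible of it).
The state is a dict: "time": time; "joint_positions": joint angles; "qd": joint speeds; "joint_torque": joint torques, N m; "position": TCP position; "tool_rot": TCP orientation; "ft_force": force on the tool from outside, world axes, zero at the start; "torque": the same for the moment, N m; "grip_width": opening from 0.0 (shut) to 1.0 (fully open); "grip_force": force on a finger pad.
Only numpy, scipy, OpenCV 4.12 (cv2) and the standard library are available. Lean on these libraries where they do the work, as an engineer would, in place of code of your own. Each camera call takes 0.05 s, during which the arm holds its last target. There are 200 camera calls.

## Working session

There is one attempt and no reset: what is moved stays moved. The work goes in short steps, Python scripts to look and compute and a shell command to move; the robot and the scene stay as the last step left them, time stands still between calls to the robot, and variables do not carry over. Pictures are saved under pics/ and viewed, at most 10 in all, crops included, and the job is handed in when it is done.

```bash
mkdir -p pics
cat > h.py <<'E'
import numpy as np, cv2
from bench import ctrl
from scipy.spatial.transform import Rotation as R
def T_tool():
    s=ctrl.get_state(); T=np.eye(4); T[:3,:3]=R.from_rotvec(s["tool_rot"]).as_matrix(); T[:3,3]=s["position"]; return T
def shot(n):
    T=T_tool(); im=ctrl.get_image(n)
    E=im["extrinsics"] if "extrinsics" in im else T@im["tool_from_camera"]
    return im,np.array(E)
def cloud(im,E):
    d=im["depth"]; K=im["camera_matrix"]; v,u=np.mgrid[:480,:640]
    P=np.stack([(u-K[0][2])/K[0][0]*d,-(v-K[1][2])/K[1][1]*d,-d],-1)
    W=P@E[:3,:3].T+E[:3,3]; W[d==0]=np.nan; return W
def save(im,name): cv2.imwrite(f"pics/{name}.png",im["color"][...,::-1])
E
python3 - <<'E'
from h import *
print(ctrl.get_state())
for c in ("top","side"):
    im,E=shot(c); save(im,c+"0"); W=cloud(im,E); print(c,im["camera_matrix"],E[:3,3])
    for q in ("nozzle","wide_nozzle","seat","dial_grip","pointer","mark","flag","dial","station","meter","flux_jar","phone_tray"):
        for r in ctrl.outline_of(q,c)[:4]:
            m=r["mask"]; p=W[m]; 
            print(c,q,round(r["confidence"],2),np.round(r["bbox"]).astype(int),m.sum(),np.round(np.nanmedian(p,0),3),"zmax",np.round(np.nanpercentile(p[:,2],98),3))
E
```

```text
{'time': 0.0, 'joint_positions': array([-1.26189198,  0.32186549, -0.07010175,  1.45169205,  0.02261168,
        1.37078665, -0.05685636]), 'qd': array([-3.77417866e-05,  1.49388766e-03,  7.75990903e-04,  8.66211917e-04,
        1.87312587e-03, -5.94302132e-04,  4.00732014e-04]), 'joint_torque': array([-4.44802390e-04, -4.91278338e+01, -4.04314790e-01, -3.12533605e+01,
       -6.39710831e-02,  4.37267090e-02,  1.83898655e-04]), 'position': array([0.18874343, 0.62143051, 0.23242547]), 'tool_rot': array([-4.61230515e-01, -3.10736215e+00,  3.07120361e-03]), 'ft_force': array([0.32458742, 0.7902722 , 1.33945613]), 'torque': array([ 0.03151541,  0.04069617, -0.02250623]), 'grip_force': 0.0, 'grip_width': 0.9983603420520908}
top [[610.16097519   0.         322.00732746]
 [  0.         610.16097519 235.51035394]
 [  0.           0.           1.        ]] [0.42299644 0.01648768 1.24118972]
top nozzle 0.86 [428 309  25  24] 421 [ 0.437 -0.187  0.051] zmax 0.082
top nozzle 0.72 [471 291  29  27] 525 [ 0.47  -0.271  0.049] zmax 0.081
top nozzle 0.63 [468 344  22  26] 452 [ 0.368 -0.262  0.051] 
[... 1412 characters left out ...]
 0.89 [322 153  31  27] 611 [0.601 0.259 0.089] zmax 0.124
side pointer 0.74 [322 152  33  27] 624 [0.601 0.261 0.089] zmax 0.123
side mark 0.47 [350 158   8   6] 43 [0.673 0.265 0.084] zmax 0.086
side dial 0.97 [321 153  28  34] 620 [0.602 0.259 0.089] zmax 0.123
side station 0.61 [335 248  43  71] 2035 [ 0.601 -0.013  0.054] zmax 0.148
side station 0.56 [321 173  86  78] 4787 [0.601 0.229 0.074] zmax 0.12
side meter 0.87 [416 264  44  74] 2972 [ 0.767 -0.035  0.038] zmax 0.047
side meter 0.16 [347 158   6   8] 48 [0.672 0.266 0.084] zmax 0.086
side flux_jar 0.73 [242 251  24  33] 631 [0.418 0.033 0.042] zmax 0.051
side phone_tray 0.8 [433 364 104 112] 7234 [ 0.754 -0.249  0.011] zmax 0.025
```

Run:
```python
import cv2,numpy as np
s=cv2.imread("pics/side0.png"); t=cv2.imread("pics/top0.png")
a=cv2.resize(s[310:430,190:390],(800,480),interpolation=cv2.INTER_CUBIC); cv2.imwrite("pics/cand.png",a)
b=cv2.resize(t[150:300,110:260],(600,600),interpolation=cv2.INTER_CUBIC); cv2.imwrite("pics/dialtop.png",b)
```

```text
(no output)
```

View pics/cand.png

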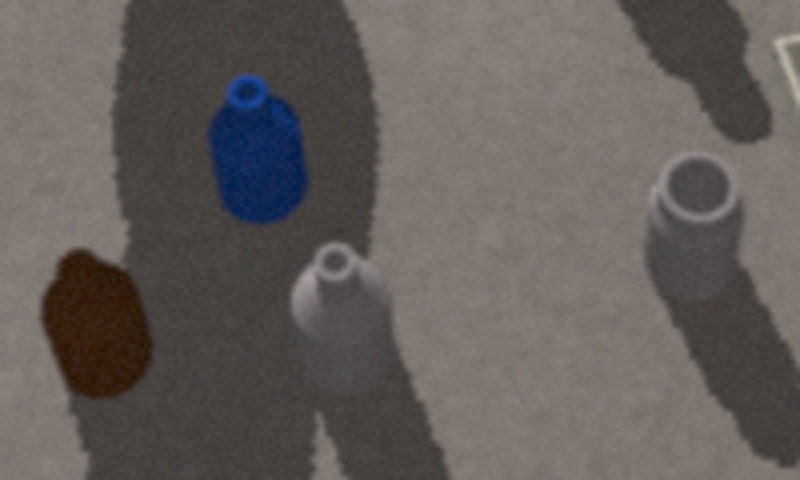

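View pics/dialtop.png

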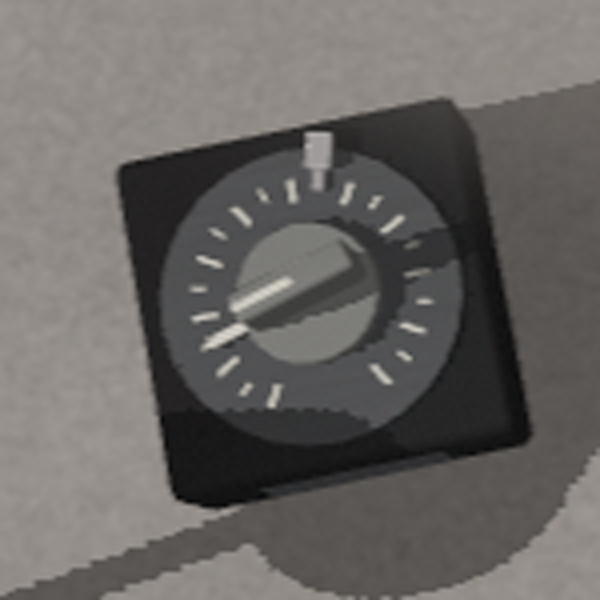

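View pics/top0.png

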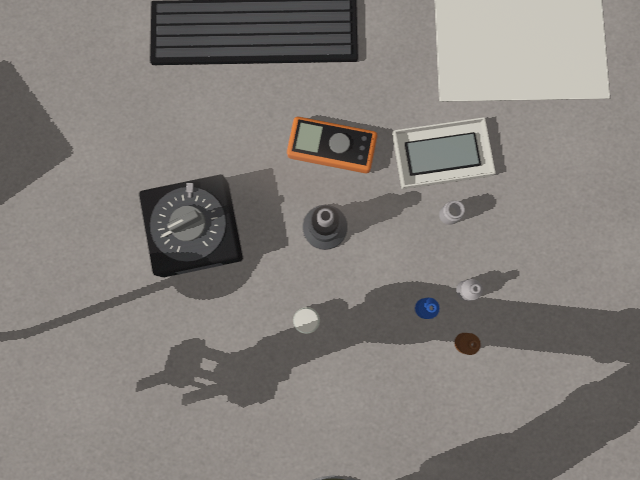

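The look-alikes are blue at side (255,349), brown at (214,389) and plain steel at (274,391). The crop shows only the one at (274,391), top (471,291), is bare steel with a narrow tip, so that is the nozzle. The steel at (364,367) has the wide mouth. In the dial crop the white pointer is at about (215,340), the flag at about (317,150) and the hub at about (305,290), so the dial needs roughly 124° clockwise.

```bash
cat >> h.py <<'E'
from scipy.optimize import least_squares
def bbc(p):  # centre from bounding extent of xy points
    return (np.percentile(p,1,0)+np.percentile(p,99,0))/2, np.percentile(p,99,0)-np.percentile(p,1,0)
def near(W,xy,r,z0,z1):
    return (np.hypot(W[...,0]-xy[0],W[...,1]-xy[1])<r)&(W[...,2]>z0)&(W[...,2]<z1)
def rows(target,yawcw=0):
    T=T_tool(); d=T[:3,:3].T@(np.array(target)-T[:3,3]); return np.round(d/.25,3), round(yawcw/30,3)
E
python3 - <<'E'
from h import *
for c in ("top","side"):
    im,E=shot(c); W=cloud(im,E)
    for n,xy,r,z0,z1 in (("tip",(.471,-.272),.03,.074,.09),("collar",(.471,-.272),.04,.01,.09),("barreltop",(.597,.003),.03,.144,.16),("shoulder",(.597,.003),.04,.105,.115),("foot",(.597,.003),.07,.005,.1),("bar",(.602,.265),.05,.12,.135)):
        m=near(W,xy,r,z0,z1); p=W[m]
        if len(p)>5:
            b=bbc(p[:,:2]); print(c,n,len(p),np.round(b,4).tolist(),"med",np.round(np.median(p,0),4))
        if n=="bar": 
            q=p[:,:2]-p[:,:2].mean(0); w,v=np.linalg.eigh(q.T@q); print(" bar dir",np.degrees(np.arctan2(*v[::-1,1])))
    m=near(W,(.675,.266),.025,.083,.1); print(c,"flag",m.sum(),np.median(W[m],0))
E
```

```text
top tip 54 [[0.4714, -0.2773], [0.017, 0.0173]] med [ 0.4713 -0.2769  0.0796]
top collar 428 [[0.4714, -0.277], [0.0396, 0.0401]] med [ 0.4703 -0.2709  0.0512]
top barreltop 192 [[0.6059, 0.0061], [0.028, 0.0273]] med [0.6049 0.0069 0.1472]
top shoulder 321 [[0.6057, 0.0059], [0.0497, 0.05]] med [0.6002 0.0054 0.1094]
top foot 996 [[0.6052, 0.0063], [0.0889, 0.0893]] med [0.5867 0.0071 0.018 ]
top bar 226 [[0.6071, 0.2705], [0.0336, 0.0549]] med [0.6064 0.2722 0.1229]
 bar dir 117.17528146189436
top flag 60 [0.67648727 0.26599041 0.08597527]
side tip 79 [[0.4701, -0.2771], [0.0164, 0.0177]] med [ 0.4702 -0.2778  0.0781]
side collar 689 [[0.4708, -0.281], [0.0391, 0.0341]] med [ 0.4714 -0.2865  0.0498]
side barreltop 122 [[0.6041, 0.0057], [0.0265, 0.0261]] med [0.6036 0.0046 0.1467]
side shoulder 238 [[0.6043, 0.0022], [0.049, 0.043]] med [ 0.6018 -0.0048  0.1088]
side foot 1371 [[0.6039, -0.0059], [0.0844, 0.0641]] med [ 0.5996 -0.0165  0.035 ]
side bar 101 [[0.6043, 0.2692], [0.035, 0.0552]] med [0.6046 0.2688 0.1221]
 bar dir 117.04768890714632
side flag 28 [0.67514017 0.26663788 0.08470279]
```

Run:
```python
from h import *
print(rows((.48,.27,.33)), T_tool()[:3,:3].round(3))
```

```text
(array([-1.523, -1.009, -0.386]), 0.0) [[-0.957  0.291  0.   ]
 [ 0.291  0.957  0.   ]
 [-0.     0.    -1.   ]]
```

```bash
P='python3 -m inch'; $P '[{"slide":[-1,-0.5,-0.4],"angular":[0,0,0],"claw":1},{"slide":[-1,-0.5,-0.4],"angular":[0,0,0],"claw":1},{"slide":[-1,-0.5,-0.4],"angular":[0,0,0],"claw":1},{"slide":[-1,-0.5,-0.4],"angular":[0,0,0],"claw":1},{"slide":[-1,-0.5,-0.4],"angular":[0,0,0],"claw":1},{"slide":[-1,-0.5,-0.4],"angular":[0,0,0],"claw":1},{"slide":[-1,-0.5,-0.4],"angular":[0,0,0],"claw":1}]' 30
$P '[{"slide":[-0.6,-0.6,0],"angular":[0,0,0],"claw":1},{"slide":[-0.6,-0.6,0],"angular":[0,0,0],"claw":1},{"slide":[-0.6,-0.6,0],"angular":[0,0,0],"claw":1},{"slide":[-0.6,-0.6,0],"angular":[0,0,0],"claw":1},{"slide":[-0.6,-0.6,0],"angular":[0,0,0],"claw":1},{"slide":[-0.6,-0.6,0],"angular":[0,0,0],"claw":1},{"slide":[-0.6,-0.6,0],"angular":[0,0,0],"claw":1}]'
python3 - <<'E'
from h import *
im,E=shot("wrist"); save(im,"w1"); print(np.array(im["tool_from_camera"]).round(3)); W=cloud(im,E)
m=near(W,(.605,.27),.05,.12,.135); p=W[m]; print(m.sum())
if m.sum()>20:
    print(bbc(p[:,:2]),np.median(p,0)); q=p[:,:2]-p[:,:2].mean(0); w,v=np.linalg.eigh(q.T@q); print(np.degrees(np.arctan2(*v[::-1,1])))
print(rows((.56,.0,.33)),rows((.471,-.277,.25)))
E
```

```text
time: 2.1
position: [0.3993, 0.4239, 0.3369]
tool_rot: [0.48, 3.098, 0.003]
ft_force: [0.5, 0.0, 0.6]
grip_width: 1.001
grip_force: 0.0
time: 2.8
position: [0.4908, 0.2446, 0.3334]
tool_rot: [-0.458, -3.107, -0.002]
ft_force: [0.2, 0.1, 0.4]
grip_width: 0.995
grip_force: 0.0
[[-0.001  0.97   0.242  0.065]
 [ 1.     0.001  0.    -0.   ]
 [-0.     0.242 -0.97  -0.151]
 [ 0.     0.     0.     1.   ]]
89
(array([0.60664209, 0.27314278]), array([0.0378389 , 0.05088958])) [0.59163865 0.29203377 0.12220227]
126.37978943437265
(array([-0.548, -0.86 ,  0.012]), 0.0) (array([-0.525, -2.024,  0.331]), 0.0)
```

```bash
P='python3 -m inch'; $P '[{"slide":[-0.3,-1,0],"angular":[0,0,0],"claw":1},{"slide":[-0.3,-1,0],"angular":[0,0,0],"claw":1},{"slide":[-0.3,-1,0],"angular":[0,0,0],"claw":1},{"slide":[-0.3,-1,0],"angular":[0,0,0],"claw":1},{"slide":[-0.3,-1,0],"angular":[0,0,0],"claw":1},{"slide":[-0.3,-1,0],"angular":[0,0,0],"claw":1}]'
$P '[{"slide":[-0.1,-1,0.3],"angular":[0,0,0],"claw":1},{"slide":[-0.1,-1,0.3],"angular":[0,0,0],"claw":1},{"slide":[-0.1,-1,0.3],"angular":[0,0,0],"claw":1},{"slide":[-0.1,-1,0.3],"angular":[0,0,0],"claw":1},{"slide":[-0.1,-1,0.3],"angular":[0,0,0],"claw":1},{"slide":[-0.1,-1,0.3],"angular":[0,0,0],"claw":1},{"slide":[-0.1,-1,0.3],"angular":[0,0,0],"claw":1},{"slide":[-0.1,-1,0.3],"angular":[0,0,0],"claw":1}]'
python3 - <<'E'
from h import *
im,E=shot("wrist"); save(im,"w2"); W=cloud(im,E)
for z0,z1,r in ((.075,.085,.015),(.01,.1,.035)):
    p=W[near(W,(.471,-.277),r,z0,z1)]; print(len(p)); 
    if len(p)>5: print(bbc(p[:,:2]),np.median(p,0))
print(ctrl.get_state()["joint_positions"].round(2),rows((.471,-.277,.12)),rows((.471,-.277,.028)))
E
```

```text
time: 3.45
position: [0.4905, -0.023, 0.3342]
tool_rot: [0.47, 3.105, -0.002]
ft_force: [0.5, 0.7, 0.2]
grip_width: 1.0
grip_force: 0.0
time: 4.25
position: [0.4437, -0.2622, 0.2585]
tool_rot: [-0.456, -3.108, -0.001]
ft_force: [-0.0, 0.1, -0.9]
grip_width: 1.0
grip_force: 0.0
292
(array([ 0.4715952, -0.2778453]), array([0.01665237, 0.01693754])) [ 0.47124444 -0.27794921  0.07932151]
1972
(array([ 0.47073791, -0.27741965]), array([0.03902764, 0.03866445])) [ 0.46518863 -0.27546049  0.05222298]
[-0.29  0.    0.78  1.77 -0.    1.37  1.77] (array([-0.121, -0.027,  0.555]), 0.0) (array([-0.121, -0.027,  0.923]), 0.0)
```

View pics/w2.png

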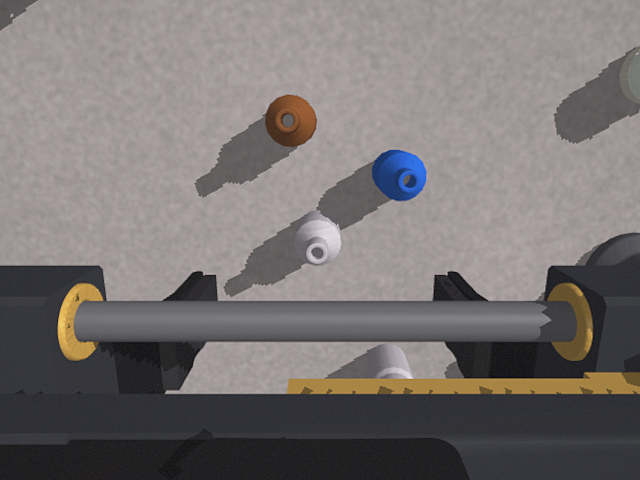

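The wrist view shows the bare-steel nozzle at (318,240), between and ahead of the fingers. Blue is at (400,175), brown at (290,120) and the wide nozzle at (390,365). All three cameras agree on about (0.471, -0.2775).

```bash
P='python3 -m inch'; $P '[{"slide":[-0.12,-0.026,0.2],"angular":[0,0,0],"claw":1},{"slide":[-0.12,-0.026,0.4],"angular":[0,0,0],"claw":1},{"slide":[-0.12,-0.026,0.55],"angular":[0,0,0],"claw":1},{"slide":[-0.12,-0.026,0.55],"angular":[0,0,0],"claw":1},{"slide":[-0.12,-0.026,0.55],"angular":[0,0,0],"claw":1},{"slide":[-0.12,-0.026,0.55],"angular":[0,0,0],"claw":1}]'
python3 - <<'E'
from h import *
im=ctrl.get_image("wrist"); print(im["depth"][320,200:420:60])
print(rows((.471,-.2775,.028)))
E
```

```text
time: 4.9
position: [0.4712, -0.2799, 0.1239]
tool_rot: [0.458, 3.103, -0.001]
ft_force: [0.7, 0.1, 0.3]
grip_width: 0.998
grip_force: 0.0
[0.08149448 0.08047567 0.08119185 0.08103849]
(array([0.006, 0.01 , 0.384]), 0.0)
```

```bash
P='python3 -m inch'; $P '[{"slide":[0.006,0.01,0.15],"angular":[0,0,0],"claw":1},{"slide":[0.006,0.01,0.3],"angular":[0,0,0],"claw":1},{"slide":[0.006,0.01,0.38],"angular":[0,0,0],"claw":1},{"slide":[0.006,0.01,0.38],"angular":[0,0,0],"claw":1},{"slide":[0.006,0.01,0.38],"angular":[0,0,0],"claw":1},{"slide":[0.006,0.01,0.38],"angular":[0,0,0],"claw":-1},{"slide":[0.006,0.01,0.38],"angular":[0,0,0],"claw":-1},{"slide":[0.006,0.01,0.38],"angular":[0,0,0],"claw":-1},{"slide":[0.006,0.01,0.38],"angular":[0,0,0],"claw":-1},{"slide":[0.006,0.01,0.38],"angular":[0,0,0],"claw":-1}]' 30
$P '[{"slide":[0,0,0],"angular":[0,0,0],"claw":-1},{"slide":[0,0,0],"angular":[0,0,0],"claw":-1},{"slide":[0,0,0],"angular":[0,0,0],"claw":-1}]'
```

```text
time: 5.95
position: [0.4684, -0.277, 0.0263]
tool_rot: [0.461, 3.107, 0.0]
ft_force: [-0.5, -0.6, 0.4]
grip_width: 0.631
grip_force: 0.0
time: 6.25
position: [0.4683, -0.2769, 0.026]
tool_rot: [-0.461, -3.107, -0.0]
ft_force: [0.3, 0.1, 0.4]
grip_width: 0.477
grip_force: 30.0
```

```bash
P='python3 -m inch'; $P '[{"slide":[0,0,-0.15],"angular":[0,0,0],"claw":-1},{"slide":[0,0,-0.35],"angular":[0,0,0],"claw":-1},{"slide":[0,0,-0.55],"angular":[0,0,0],"claw":-1},{"slide":[0,0,-0.75],"angular":[0,0,0],"claw":-1},{"slide":[0,0,-0.84],"angular":[0,0,0],"claw":-1},{"slide":[0,0,-0.84],"angular":[0,0,0],"claw":-1},{"slide":[0,0,-0.84],"angular":[0,0,0],"claw":-1}]'
python3 - <<'E'
from h import *
print(rows((.580,-.08,.235)),rows((.605,.006,.235)))
E
```

```text
time: 6.95
position: [0.468, -0.2767, 0.2355]
tool_rot: [-0.461, -3.107, -0.001]
ft_force: [0.7, 0.0, -1.5]
grip_width: 0.476
grip_force: 30.0
(array([-0.2  ,  0.883,  0.002]), 0.0) (array([-0.196,  1.241,  0.003]), 0.0)
```

```bash
P='python3 -m inch'; $P '[{"slide":[-0.04,0.18,0],"angular":[0,0,0],"claw":-1},{"slide":[-0.08,0.36,0],"angular":[0,0,0],"claw":-1},{"slide":[-0.12,0.54,0],"angular":[0,0,0],"claw":-1},{"slide":[-0.16,0.7,0],"angular":[0,0,0],"claw":-1},{"slide":[-0.2,0.82,0],"angular":[0,0,0],"claw":-1},{"slide":[-0.2,0.88,0],"angular":[0,0,0],"claw":-1},{"slide":[-0.2,0.88,0],"angular":[0,0,0],"claw":-1},{"slide":[-0.2,0.88,0],"angular":[0,0,0],"claw":-1}]'
python3 - <<'E'
from h import *
T=T_tool(); print(T[:3,3])
out=[]
for c in ("side","top","wrist"):
    im,E=shot(c); W=cloud(im,E); save(im,c+"3"); out.append(im["color"])
    for q in ("nozzle","seat"):
        for r in ctrl.outline_of(q,c)[:2]:
            p=W[r["mask"]]; p=p[~np.isnan(p[:,0])]
            print(c,q,round(r["confidence"],2),np.round(r["bbox"]),np.round(np.median(p,0),4),np.round(np.percentile(p,[1,99],0),3).tolist())
cv2.imwrite("pics/c3.png",np.hstack([out[0][120:420,200:500],out[2][100:400,200:500]])[...,::-1])
E
```

```text
time: 7.75
position: [0.5787, -0.0828, 0.2349]
tool_rot: [-0.464, -3.105, 0.003]
ft_force: [-0.2, -0.6, -2.1]
grip_width: 0.476
grip_force: 30.0
[ 0.57865227 -0.08278991  0.23490208]
side nozzle 0.84 [256. 349.  24.  33.] [ 0.4375 -0.2027  0.0471] [[0.416, -0.213, -0.002], [0.456, -0.148, 0.079]]
side nozzle 0.83 [214. 391.  26.  39.] [ 0.3692 -0.2785  0.0479] [[0.347, -0.289, -0.0], [0.386, -0.255, 0.08]]
side seat 0.89 [333. 256.  47.  54.] [ 0.6023 -0.0161  0.04  ] [[0.562, -0.038, -0.0], [0.647, 0.028, 0.11]]
top nozzle 0.69 [469. 342.  24.  28.] [ 0.3686 -0.2621  0.0503] [[0.347, -0.291, -0.002], [0.388, -0.248, 0.082]]
top nozzle 0.32 [184. 222.  43.  33.] [0.6023 0.2686 0.0883] [[0.574, 0.238, 0.079], [0.638, 0.308, 0.126]]
top seat 0.58 [325. 228.  44.  48.] [0.5882 0.015  0.0429] [[0.562, -0.034, 0.002], [0.644, 0.051, 0.306]]
wrist nozzle 0.87 [137.  79.  85.  62.] [ 0.4424 -0.1846  0.0515] [[0.419, -0.209, 0.001], [0.458, -0.172, 0.081]]
wrist nozzle 0.65 [29. 27. 59. 53.] [ 0.3791 -0.2547  0.0332] [[0.359, -0.275, 0.002], [0.388, -0.248, 0.055]]
wrist seat 0.83 [441. 208. 135. 114.] [ 0.5935 -0.0035  0.0901] [[0.562, -0.037, 0.0], [0.642, 0.048, 0.149]]
```

View pics/c3.png

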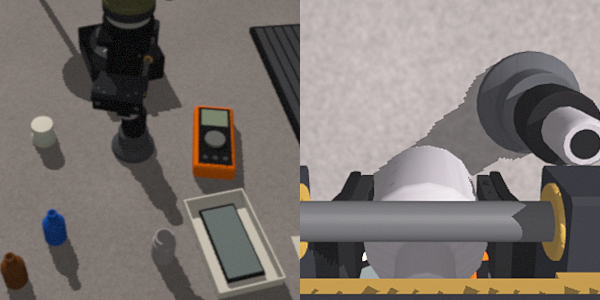

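In that picture the left half (side view) shows the gripper above the handpiece. The right half (wrist crop) shows the nozzle collar held between the pads at (420,200) and the barrel rim at (582,140). Next I fit the collar and barrel in the tool frame.

```bash
cat > fit.py <<'E'
from h import *
def fitc(p,r):
    f=lambda c: np.hypot(p[:,0]-c[0],p[:,1]-c[1])-r
    s=least_squares(f,p[:,:2].mean(0)+[-.01,0],loss="soft_l1",f_scale=.0007); return s.x,np.std(f(s.x))
E
python3 - <<'E'
from fit import *
T=T_tool(); im,E=shot("wrist"); Wt=cloud(im,np.array(im["tool_from_camera"])); W=cloud(im,E)
m=(abs(Wt[...,1])<.02)&(Wt[...,2]>-.018)&(Wt[...,2]<.03)&(abs(Wt[...,0])<.03); p=Wt[m]
print(len(p), np.percentile(p,[1,99],0).round(4))
for a,b in ((-.018,-.005),(-.005,.005),(.005,.015),(.015,.03)):
    q=p[(p[:,2]>a)&(p[:,2]<b)]
    if len(q)>50: print(a,len(q),q[:,2].max().round(4),fitc(q,.021))
s=near(W,(.605,.006),.03,.144,.155); print("barrel",s.sum(),bbc(W[s][:,:2]),np.median(W[s],0))
s=near(W,(.605,.006),.03,.115,.140); print("barrel side",s.sum(),fitc(W[s],.0155))
E
```

```text
3084 [[ 0.0048 -0.0185 -0.0177]
 [ 0.0171  0.0185  0.0248]]
-0.018 1143 -0.005 (array([-0.0042153 , -0.00034011]), np.float64(0.0002194691810683765))
-0.005 747 0.005 (array([-0.00423296, -0.00033561]), np.float64(0.0002035653951042988))
0.005 642 0.015 (array([-0.00422442, -0.00036503]), np.float64(0.0001903882334586329))
0.015 552 0.0265 (array([-0.00424583, -0.00036582]), np.float64(0.000186463897635348))
barrel 1943 (array([0.6054457 , 0.00565771]), array([0.02687794, 0.02771651])) [0.60466663 0.00512847 0.14771257]
barrel side 675 (array([ 0.58436117, -0.01059917]), np.float64(0.004418243576321046))
```

Run:
```python
from h import *
for _ in range(3):
    T=T_tool(); t=T[:3,:3].T@(np.array([.6054,.0058,.15])-T[:3,3]); print(((t-[-.0042,-.0003,.026])/.25).round(4)); ctrl.get_image("top")
```

```text
[0.0207 0.3637 0.2408]
[0.0206 0.3632 0.2407]
[0.0206 0.3631 0.2406]
```

```bash
P='python3 -m inch'; $P '[{"slide":[0.01,0.15,0],"angular":[0,0,0],"claw":-1},{"slide":[0.02,0.3,0],"angular":[0,0,0],"claw":-1},{"slide":[0.02,0.363,0],"angular":[0,0,0],"claw":-1},{"slide":[0.02,0.363,0.1],"angular":[0,0,0],"claw":-1},{"slide":[0.02,0.363,0.18],"angular":[0,0,0],"claw":-1},{"slide":[0.02,0.363,0.21],"angular":[0,0,0],"claw":-1},{"slide":[0.02,0.363,0.21],"angular":[0,0,0],"claw":-1},{"slide":[0.02,0.363,0.21],"angular":[0,0,0],"claw":-1}]'
python3 - <<'E'
from fit import *
T=T_tool(); im,E=shot("wrist"); Wt=cloud(im,np.array(im["tool_from_camera"]))
m=(abs(Wt[...,1])<.0185)&(Wt[...,2]>-.018)&(Wt[...,2]<.024)&(abs(Wt[...,0])<.03)
print(fitc(Wt[m],.021)); t=T[:3,:3].T@(np.array([.6054,.0058,.110])-T[:3,3]); print("barrel in tool",t,((t-[-.0042,-.0003,.026])/.25).round(4))
m=(abs(Wt[...,1])<.03)&(Wt[...,2]>.032)&(Wt[...,2]<.062)&(abs(Wt[...,0])<.03); print("barrel wrist",m.sum(),np.percentile(Wt[m],[1,99],0) if m.any() else 0, fitc(Wt[m],.0155) if m.sum()>20 else 0)
m=(abs(Wt[...,1])<.04)&(Wt[...,2]>.064)&(Wt[...,2]<.076)&(abs(Wt[...,0])<.04); q=Wt[m];print("shoulder",m.sum(),np.percentile(q,[1,50,99],0) if m.any() else 0)
im,E=shot("side");cv2.imwrite("pics/s4.png",cv2.resize(im["color"][190:290,270:390],(720,600))[...,::-1])
E
```

```text
time: 9.2
position: [0.6021, 0.0068, 0.1844]
tool_rot: [0.462, 3.106, 0.0]
ft_force: [0.2, -0.5, -0.1]
grip_width: 0.472
grip_force: 30.0
(array([-0.00420885, -0.00035446]), np.float64(0.00020573112416208357))
barrel in tool [-3.37661046e-03 -6.14344694e-05  7.44315855e-02] [0.0033 0.001  0.1937]
barrel wrist 324 [[ 0.00431297 -0.01115808  0.04588939]
 [ 0.0114201   0.0132081   0.06190373]] (array([-0.00436282,  0.00035167]), np.float64(0.00021034531767582336))
shoulder 2494 [[-0.00880783 -0.02420218  0.0652412 ]
 [ 0.00974261  0.0009702   0.07470572]
 [ 0.02073566  0.02470037  0.07592056]]
```

View pics/s4.png

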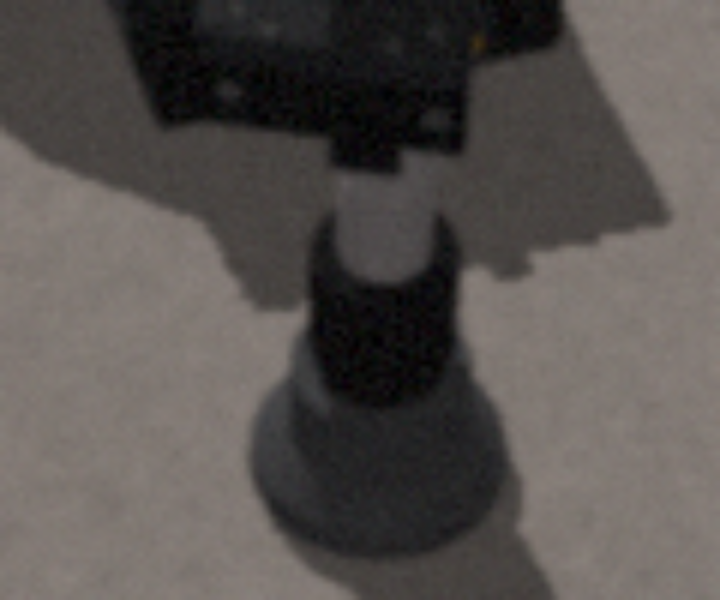

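The picture shows the nozzle centred above the barrel at about (385,230). The wrist-camera fits agree to 0.7 mm, so I go down.

```bash
P='python3 -m inch'; $P '[{"slide":[0,0.002,0.03],"angular":[0,0,0],"claw":-1},{"slide":[0,0.002,0.05],"angular":[0,0,0],"claw":-1},{"slide":[0,0.002,0.07],"angular":[0,0,0],"claw":-1},{"slide":[0,0.002,0.09],"angular":[0,0,0],"claw":-1},{"slide":[0,0.002,0.1],"angular":[0,0,0],"claw":-1},{"slide":[0,0.002,0.1],"angular":[0,0,0],"claw":-1}]'
```

```text
time: 9.9
position: [0.6014, 0.0078, 0.158]
tool_rot: [-0.461, -3.107, 0.0]
ft_force: [-0.4, 0.7, -0.6]
grip_width: 0.469
grip_force: 30.0
```

```bash
P='python3 -m inch'; $P '[{"slide":[0,0,0.03],"angular":[0,0,0],"claw":-1},{"slide":[0,0,0.06],"angular":[0,0,0],"claw":-1},{"slide":[0,0,0.075],"angular":[0,0,0],"claw":-1},{"slide":[0,0,0.085],"angular":[0,0,0],"claw":-1},{"slide":[0,0,0.085],"angular":[0,0,0],"claw":-1}]'
python3 - <<'E'
from fit import *
s=ctrl.get_state(); print(s["ft_force"],s["position"],s["torque"])
im,E=shot("wrist"); Wt=cloud(im,np.array(im["tool_from_camera"])); W=cloud(im,E)
m=(abs(Wt[...,1])<.015)&(Wt[...,2]>-.018)&(Wt[...,2]<.024)&(abs(Wt[...,0])<.03); print(fitc(Wt[m],.021))
m=(abs(Wt[...,1])<.012)&(Wt[...,0]>.0)&(Wt[...,0]<.0173)&(Wt[...,2]>0); print("collar low z", np.nanpercentile(W[m][:,2],[0,1,5,20]))
m=near(W,(.605,.006),.0255,.1,.115); print("shoulder z",np.median(W[m],0))
E
```

```text
time: 10.4
position: [0.6015, 0.0078, 0.1368]
tool_rot: [-0.461, -3.107, 0.0]
ft_force: [0.1, 0.5, 0.1]
grip_width: 0.471
grip_force: 30.0
[0.0532352  0.48164736 0.08002663] [0.60149897 0.00776425 0.13682045] [-0.02570984 -0.00565684  0.02584934]
(array([-0.00418455, -0.00038904]), np.float64(0.00021183567787275455))
collar low z [0.05353606 0.05446063 0.10868971 0.1102456 ]
shoulder z [0.58629439 0.01301232 0.10945734]
```

Nearly home with no force yet, so I press a little further to feel the shoulder.

```bash
P='python3 -m inch'; $P '[{"slide":[0,0,0.004],"angular":[0,0,0],"claw":-1},{"slide":[0,0,0.008],"angular":[0,0,0],"claw":-1},{"slide":[0,0,0.008],"angular":[0,0,0],"claw":-1}]'
```

```text
time: 10.75
position: [0.602, 0.0077, 0.136]
tool_rot: [0.461, 3.107, 0.001]
ft_force: [-1.2, 0.1, 3.0]
grip_width: 0.474
grip_force: 30.0
```

```bash
P='python3 -m inch'; $P '[{"slide":[0,0,0.004],"angular":[0,0,0],"claw":-1},{"slide":[0,0,0.004],"angular":[0,0,0],"claw":-1}]'
$P '[{"slide":[0,0,0],"angular":[0,0,0],"claw":1},{"slide":[0,0,0],"angular":[0,0,0],"claw":1},{"slide":[0,0,0],"angular":[0,0,0],"claw":1},{"slide":[0,0,0],"angular":[0,0,0],"claw":1},{"slide":[0,0,0],"angular":[0,0,0],"claw":1},{"slide":[0,0,0],"angular":[0,0,0],"claw":1},{"slide":[0,0,0],"angular":[0,0,0],"claw":1}]'
$P '[{"slide":[0,0,-0.15],"angular":[0,0,0],"claw":1},{"slide":[0,0,-0.35],"angular":[0,0,0],"claw":1},{"slide":[0,0,-0.55],"angular":[0,0,0],"claw":1},{"slide":[0,0,-0.55],"angular":[0,0,0],"claw":1},{"slide":[0,0,-0.55],"angular":[0,0,0],"claw":1}]'
python3 - <<'E'
from fit import *
print(rows((.5,.22,.30)))
E
```

```text
time: 10.95
position: [0.6021, 0.0078, 0.136]
tool_rot: [0.461, 3.107, 0.001]
ft_force: [-3.0, -0.1, 8.4]
grip_width: 0.475
grip_force: 30.0
time: 11.65
position: [0.6017, 0.0078, 0.1342]
tool_rot: [-0.461, -3.108, 0.0]
ft_force: [-0.1, -0.1, -0.3]
grip_width: 0.973
grip_force: 0.0
time: 12.15
position: [0.6025, 0.0077, 0.2732]
tool_rot: [0.461, 3.105, 0.002]
ft_force: [-0.3, -0.8, -0.1]
grip_width: 1.002
grip_force: 0.0
(array([ 0.639,  0.694, -0.108]), 0.0)
```

```bash
P='python3 -m inch'; $P '[{"slide":[0.01,0.15,-0.1],"angular":[0,0,0.2],"claw":1},{"slide":[0.03,0.35,-0.1],"angular":[0,0,0.4],"claw":1},{"slide":[0.05,0.55,-0.1],"angular":[0,0,0.6],"claw":1},{"slide":[0.07,0.7,-0.1],"angular":[0,0,0.8],"claw":0},{"slide":[0.07,0.77,-0.1],"angular":[0,0,1],"claw":0},{"slide":[0.07,0.77,-0.1],"angular":[0,0,1],"claw":0}]'
$P '[{"slide":[0,0,0],"angular":[0,0,0.25],"claw":0},{"slide":[0,0,0],"angular":[0,0,0.53],"claw":0},{"slide":[0,0,0],"angular":[0,0,0.53],"claw":0},{"slide":[0,0,0],"angular":[0,0,0.53],"claw":0}]'
python3 - <<'E'
from fit import *
def ana(c,im,W):
    m=near(W,(.605,.27),.045,.119,.135); p=W[m]
    (x0,y0),(w,h),a=cv2.minAreaRect(p[:,:2].astype(np.float32)*1000); print(c,"bar",len(p),np.round([x0,y0,w,h,a],2)," zmed",np.median(p[:,2]).round(4))
    q=p[:,:2]-p[:,:2].mean(0); _,v=np.linalg.eigh(q.T@q); print("  pca",np.degrees(np.arctan2(*v[::-1,1])))
    m=near(W,(.676,.266),.02,.083,.1); p=W[m]; print("  flag",m.sum(),bbc(p[:,:2]) if m.any() else 0)
for c in ("wrist","top"):
    im,E=shot(c); W=cloud(im,E); ana(c,im,W); save(im,c+"5")
    if c=="top":
        p=W[near(W,(.6,.006),.035,.115,.3)]; t=p[p[:,2]>.18]; print("nozzle top z",np.percentile(p[:,2],[50,90,99]),bbc(t[:,:2]),np.median(t,0))
print(T_tool()[:3],ctrl.get_state()["joint_positions"].round(2))
E
```

```text
time: 12.75
position: [0.6397, 0.2015, 0.2933]
tool_rot: [-1.24, -2.883, 0.004]
ft_force: [0.5, -1.4, 0.2]
grip_width: 0.812
grip_force: 0.0
time: 13.15
position: [0.6407, 0.1953, 0.2961]
tool_rot: [-1.633, -2.683, 0.002]
ft_force: [0.9, 0.2, 1.0]
grip_width: 0.525
grip_force: 0.0
wrist bar 1843 [606.95 271.62  15.46  59.52  27.21]  zmed 0.1226
  pca 116.92185652447718
  flag 327 (array([0.67561808, 0.26682152]), array([0.01930103, 0.01193162]))
top bar 0 [0. 0. 0. 0. 0.]  zmed nan
  pca 90.0
  flag 0 0
nozzle top z [0.16132139 0.18769707 0.19136897] (array([0.60530159, 0.00639195]), array([0.0172281 , 0.01580168])) [0.60505878 0.00707279 0.18909654]
[[-4.59087569e-01  8.88390875e-01 -5.07117992e-04  6.40782601e-01]
 [ 8.88391012e-01  4.59087567e-01 -1.27335857e-04  1.96067032e-01]
 [ 1.19687552e-04 -5.08977374e-04 -9.99999863e-01  2.96557570e-01]] [-0.82  0.39  0.67  1.32 -0.24  1.51  0.31]
  return _methods._mean(a, axis=axis, dtype=dtype,
  ret = ret.dtype.type(ret / rcount)
<stdin>:5: RuntimeWarning: Mean of empty slice.
  ret = um.true_divide(
```

View pics/wrist5.png

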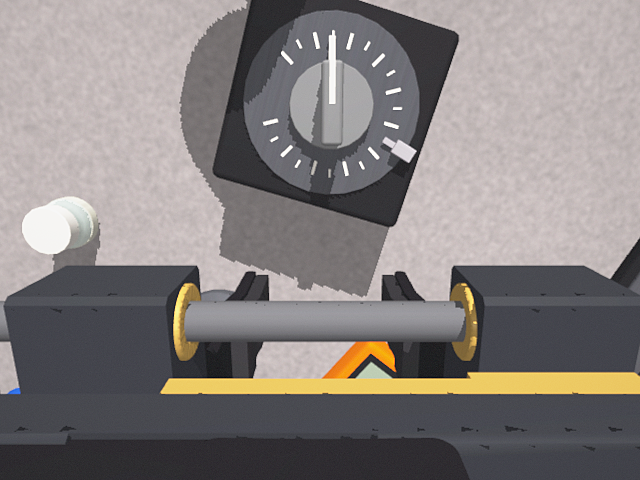

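The wrist view shows the pointer straight up at (332,35), the hub at (332,105), the flag at (400,150), and the bar parallel to the tool x axis. The nozzle's top measures 0.190, so it is fully seated. Next I measure the axis and the flag angle, and the descent.

```bash
cat > dial.py <<'E'
from fit import *
def ortho(im,E,z,c=(.606,.271),s=.00025,n=640):
    # top-down colour picture at height z: col = -y, row = -x
    g=(np.arange(n)-n/2)*s; X,Y=np.meshgrid(c[0]-g,c[1]-g,indexing="ij")
    P=np.stack([X,Y,np.full_like(X,z)],-1)-E[:3,3]; P=P@E[:3,:3]; K=im["camera_matrix"]
    u=K[0][0]*P[...,0]/-P[...,2]+K[0][2]; v=-K[1][1]*P[...,1]/-P[...,2]+K[1][2]
    return cv2.remap(im["color"],u.astype(np.float32),v.astype(np.float32),cv2.INTER_LINEAR),X,Y
def axis_from_plate(W):
    from numpy import nanmedian
    m=near(W,(.606,.271),.033,.083,.115)
    return m
E
python3 - <<'E'
from dial import *
im,E=shot("wrist"); W=cloud(im,E)
z=W[near(W,(.607,.2716),.06,.07,.14)][:,2]; h,e=np.histogram(z,np.arange(.07,.13,.002)); print([(round(b,3),int(a)) for a,b in zip(h,e) if a>30])
z0=.078
m=near(W,(.607,.2716),.05,.084,.2); p=W[m&(W[...,2]<.1)]; print("skirt top ext",bbc(p[:,:2]))
o,X,Y=ortho(im,E,.085); cv2.imwrite("pics/o1.png",o[...,::-1])
f=near(W,(.676,.266),.02,.083,.1); (x0,y0),(w,h),a=cv2.minAreaRect(W[f][:,:2].astype(np.float32)*1000); print("flag rect",x0,y0,w,h,a)
print("go",rows((.6065,.2713,.106)))
E
```

```text
[(np.float64(0.074), 111), (np.float64(0.076), 6455), (np.float64(0.078), 4587), (np.float64(0.08), 99), (np.float64(0.082), 107), (np.float64(0.084), 752), (np.float64(0.086), 3050), (np.float64(0.088), 245), (np.float64(0.118), 39), (np.float64(0.12), 458), (np.float64(0.122), 1222), (np.float64(0.124), 123)]
skirt top ext (array([0.60689584, 0.27433179]), array([0.06419682, 0.07024415]))
flag rect 673.1425170898438 267.1226501464844 11.997008323669434 25.523624420166016 86.12847900390625
go (array([0.329, 0.016, 0.763]), 0.0)
```

View pics/o1.png

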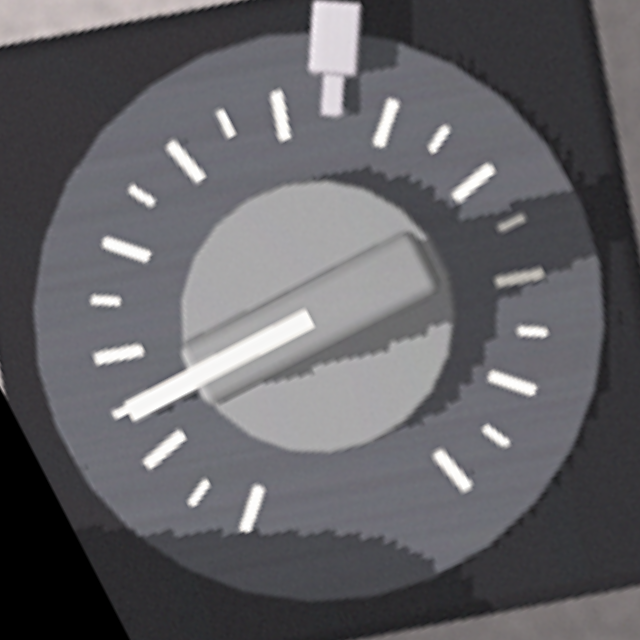

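The rectified top-down picture shows the hub at (318,317), the pointer tip at (118,414) and the needle tip at (330,115). The axis is therefore at about (0.607, 0.2716), the pointer at about 116.5° and the flag at about -3.6°, so the turn is about 120.5° clockwise.

```bash
P='python3 -m inch'; $P '[{"slide":[0.15,0.01,0.1],"angular":[0,0,0],"claw":0},{"slide":[0.33,0.018,0.25],"angular":[0,0,0],"claw":0},{"slide":[0.33,0.018,0.4],"angular":[0,0,0],"claw":0},{"slide":[0.33,0.018,0.55],"angular":[0,0,0],"claw":0},{"slide":[0.33,0.018,0.55],"angular":[0,0,0],"claw":0},{"slide":[0.33,0.018,0.55],"angular":[0,0,0],"claw":0}]'
python3 - <<'E'
from dial import *
T=T_tool(); print("tool y dir",np.degrees(np.arctan2(T[1,1],T[0,1])),rows((.607,.2716,.105)))
E
```

```text
time: 13.9
position: [0.6075, 0.2719, 0.1599]
tool_rot: [1.636, 2.682, -0.001]
ft_force: [0.7, -0.2, 1.1]
grip_width: 0.5
grip_force: 0.0
tool y dir 27.220655917364628 (array([-0.   , -0.002,  0.22 ]), 0.0)
```

```bash
P='python3 -m inch'; $P '[{"slide":[0,-0.002,0.11],"angular":[0,0,0],"claw":0},{"slide":[0,-0.002,0.2],"angular":[0,0,0],"claw":0},{"slide":[0,-0.002,0.22],"angular":[0,0,0],"claw":0},{"slide":[0,-0.002,0.22],"angular":[0,0,0],"claw":-1},{"slide":[0,-0.002,0.22],"angular":[0,0,0],"claw":-1},{"slide":[0,-0.002,0.22],"angular":[0,0,0],"claw":-1},{"slide":[0,-0.002,0.22],"angular":[0,0,0],"claw":-1},{"slide":[0,-0.002,0.22],"angular":[0,0,0],"claw":-1},{"slide":[0,-0.002,0.22],"angular":[0,0,0],"claw":-1}]' 20
```

```text
time: 14.8
position: [0.6065, 0.272, 0.1054]
tool_rot: [-1.636, -2.681, 0.001]
ft_force: [-2.6, -1.7, 6.6]
grip_width: 0.184
grip_force: 20.0
```

```bash
P='python3 -m inch'; $P '[{"slide":[0,0,0],"angular":[0,0,0.2],"claw":-1},{"slide":[0,0,0],"angular":[0,0,0.4],"claw":-1},{"slide":[0,0,0],"angular":[0,0,0.6],"claw":-1},{"slide":[0,0,0],"angular":[0,0,0.8],"claw":-1},{"slide":[0,0,0],"angular":[0,0,1],"claw":-1},{"slide":[0,0,0],"angular":[0,0,1],"claw":-1}]'
python3 - <<'E'
from h import *
s=ctrl.get_state();T=T_tool(); print(np.degrees(np.arctan2(T[1,1],T[0,1])),s["torque"],s["joint_positions"].round(2),rows((.607,.2716,.105)))
E
```

```text
time: 15.4
position: [0.6065, 0.272, 0.1054]
tool_rot: [-2.277, -2.164, 0.001]
ft_force: [-3.5, -2.4, 6.3]
grip_width: 0.183
grip_force: 20.0
-2.923020549660882 [-0.47091199  0.85080001 -0.05709953] [-0.99  0.51  0.71  1.58 -0.35  1.18 -0.26] (array([-0.001,  0.002,  0.002]), 0.0)
```

```bash
P='python3 -m inch'; R='x'; 
$P '[{"slide":[0,0,0],"angular":[0,0,0.2],"claw":-1},{"slide":[0,0,0],"angular":[0,0,0.4],"claw":-1},{"slide":[0,0,0],"angular":[0,0,0.6],"claw":-1},{"slide":[0,0,0],"angular":[0,0,0.8],"claw":-1},{"slide":[0,0,0],"angular":[0,0,1],"claw":-1},{"slide":[0,0,0],"angular":[0,0,1],"claw":-1}]'
$P '[{"slide":[0,0,0],"angular":[0,0,0.2],"claw":-1},{"slide":[0,0,0],"angular":[0,0,0.4],"claw":-1},{"slide":[0,0,0],"angular":[0,0,0.6],"claw":-1},{"slide":[0,0,0],"angular":[0,0,0.8],"claw":-1},{"slide":[0,0,0],"angular":[0,0,1],"claw":-1},{"slide":[0,0,0],"angular":[0,0,1],"claw":-1}]'
$P '[{"slide":[0,0,0],"angular":[0,0,0.2],"claw":-1},{"slide":[0,0,0],"angular":[0,0,0.4],"claw":-1},{"slide":[0,0,0],"angular":[0,0,0.6],"claw":-1},{"slide":[0,0,0],"angular":[0,0,0.8],"claw":-1},{"slide":[0,0,0],"angular":[0,0,1],"claw":-1},{"slide":[0,0,0],"angular":[0,0,1],"claw":-1},{"slide":[0,0,0],"angular":[0,0,1],"claw":-1}]'
python3 - <<'E'
from h import *
s=ctrl.get_state();T=T_tool(); print(np.degrees(np.arctan2(T[1,1],T[0,1])),s["torque"],s["joint_positions"].round(2),rows((.607,.2716,.105)))
E
```

```text
time: 16.0
position: [0.6065, 0.272, 0.1054]
tool_rot: [-2.76, -1.501, 0.001]
ft_force: [-3.7, -1.6, 6.5]
grip_width: 0.185
grip_force: 20.0
time: 16.6
position: [0.6064, 0.272, 0.1054]
tool_rot: [3.054, 0.736, -0.001]
ft_force: [-4.4, -1.1, 6.5]
grip_width: 0.183
grip_force: 20.0
time: 17.3
position: [0.6064, 0.272, 0.1054]
tool_rot: [3.14, -0.077, -0.001]
ft_force: [-4.9, -1.1, 7.4]
grip_width: 0.184
grip_force: 20.0
-92.79241584934083 [-0.42533827  1.02093201 -0.11254369] [-1.19  0.64  1.03  1.59 -0.58  1.24 -1.67] (array([0.002, 0.001, 0.002]), 0.0)
```

```bash
P='python3 -m inch'; 
$P '[{"slide":[0,0,0],"angular":[0,0,0],"claw":0},{"slide":[0,0,0],"angular":[0,0,0],"claw":0},{"slide":[0,0,0],"angular":[0,0,0],"claw":0},{"slide":[0,0,0],"angular":[0,0,0],"claw":0},{"slide":[0,0,0],"angular":[0,0,0],"claw":0}]'
$P '[{"slide":[0,0,-0.15],"angular":[0,0,0],"claw":0},{"slide":[0,0,-0.35],"angular":[0,0,0],"claw":0},{"slide":[-0.1,0,-0.55],"angular":[0,0,0],"claw":0},{"slide":[-0.25,0,-0.76],"angular":[0,0,0],"claw":0},{"slide":[-0.35,0,-0.76],"angular":[0,0,0],"claw":0},{"slide":[-0.35,0,-0.76],"angular":[0,0,0],"claw":0},{"slide":[-0.35,0,-0.76],"angular":[0,0,0],"claw":0}]'
python3 - <<'E'
from dial import *
im,E=shot("wrist"); W=cloud(im,E); save(im,"w6")
p=W[near(W,(.607,.2716),.045,.117,.135)]
(x0,y0),(w,h),a=cv2.minAreaRect(p[:,:2].astype(np.float32)*1000); q=p[:,:2]-p[:,:2].mean(0); _,v=np.linalg.eigh(q.T@q); print(len(p),x0,y0,w,h,a,"pca",np.degrees(np.arctan2(*v[::-1,1])))
p=W[near(W,(.676,.266),.02,.082,.1)]; print("flag",cv2.minAreaRect(p[:,:2].astype(np.float32)*1000),bbc(p[:,:2]))
o,X,Y=ortho(im,E,.083); cv2.imwrite("pics/o2.png",o[...,::-1])
E
```

```text
time: 17.8
position: [0.6068, 0.2723, 0.1042]
tool_rot: [3.141, -0.076, 0.0]
ft_force: [0.8, 0.0, 0.6]
grip_width: 0.48
grip_force: 0.0
time: 18.5
position: [0.5189, 0.2776, 0.2946]
tool_rot: [-3.138, 0.073, -0.0]
ft_force: [0.5, -0.0, 0.7]
grip_width: 0.5
grip_force: 0.0
1869 607.0703125 271.65155029296875 15.4320068359375 59.49969482421875 87.14502716064453 pca 177.0715225938651
flag ((668.5279541015625, 268.03167724609375), (11.53349781036377, 24.072317123413086), 87.12800598144531) (array([0.66864967, 0.26779301]), array([0.02349476, 0.01177644]))
```

View pics/o2.png

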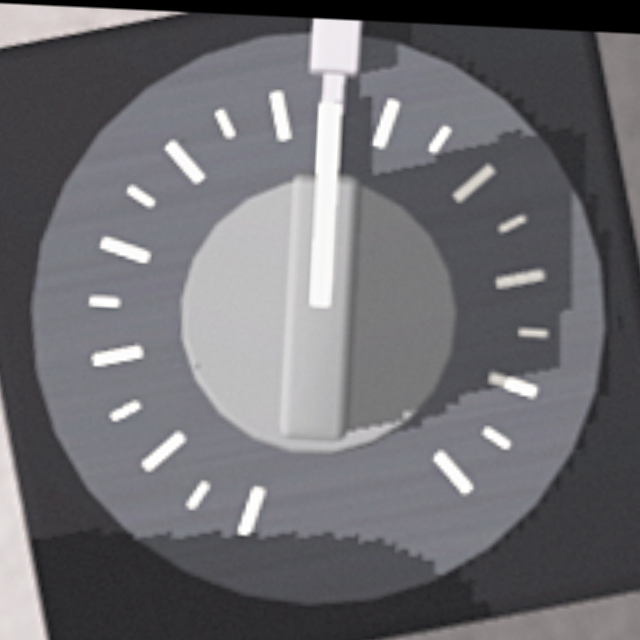

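The pointer (326,110) now points at the needle (332,88) and the flag (335,45). I quantify the remaining offset.

Run:
```python
from dial import *
im,E=shot("wrist"); W=cloud(im,E)
f=W[near(W,(.676,.266),.014,.08,.1)]; print("flag z",np.percentile(f[:,2],[10,50,90]))
for z in (.080,.083,.086):
    o,X,Y=ortho(im,E,z); g=o.astype(float).min(2)
    for n,a,b,th in (("flag",28,66,175),("needle",78,96,165),("pointer",106,165,235),):
        r=[]
        for k in range(a,b):
            c=np.where(g[k,290:372]>th)[0]+290
            if len(c)>8: r.append((X[k,0],Y[0,int(c.min())]/2+Y[0,int(c.max())]/2,len(c)))
        r=np.array(r)
        if len(r)<5: print(n,"few",g[(a+b)//2,300:365:4]); continue
        ang=np.degrees(np.arctan2(r[:,1]-.27165,r[:,0]-.60707)); print(z,n,len(r),"ang",ang.mean().round(2),ang.std().round(2),"slope",np.degrees(np.arctan(np.polyfit(r[:,0],r[:,1],1)[0])).round(2),"w",np.median(r[:,2])*.25)
```

```text
flag z [0.08225047 0.08544653 0.08638931]
0.08 flag 38 ang -3.48 0.06 slope -4.22 w 12.0
0.08 needle 18 ang -3.78 0.07 slope -2.84 w 5.5
0.08 pointer 59 ang -3.24 0.09 slope -2.95 w 5.0
0.083 flag 38 ang -3.5 0.06 slope -4.73 w 12.0
0.083 needle 18 ang -3.78 0.05 slope -3.16 w 5.5
0.083 pointer 59 ang -3.25 0.07 slope -3.1 w 5.0
0.086 flag 38 ang -3.52 0.07 slope -4.84 w 11.75
0.086 needle 18 ang -3.8 0.05 slope -4.07 w 5.5
0.086 pointer 59 ang -3.24 0.06 slope -3.19 w 5.0
```

The pointer is within 0.3–0.5° of the flag, and the nozzle is seated (top at 0.190 m). I hand the job in.

```bash
python3 -c "
from h import *
im,E=shot('side'); W=cloud(im,E); p=W[near(W,(.605,.006),.03,.15,.25)]; print(np.percentile(p[:,2],99))
print(ctrl.close_job())"
```

```text
0.18986782457641876
the job is handed in; nothing more can be done
None
```

The steel narrow-tipped nozzle sits fully home on the shoulder and is released, the dial pointer is within about 0.5° of the flag (which I did not touch), and the job was handed in at about 19 s.

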